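# Tighten the pump clamp nut in short spanner swings

## Task

Take the ring spanner from its rest, fit it over the brass nut on the pump module and tighten the nut clockwise until firmly snug, in short swings between the two steel columns, lifting the spanner off and back for a fresh bite after each. Turn the nut only with the spanner, work by feel without forcing it down or against the columns, and do not over-tighten (about 1 N m of turning moment at the end is right, 2 N m too much). Then lay the spanner back on its rest as it lay before, and leave everything else where it stands.

Things in the scene. Friction and masses are not known exactly. Their poses are not given: they have to be found in the camera images.
- spanner_ring (a point): Ring centre, half-way up, of a loose 350 g steel ring spanner, 14 mm thick. Hex through hole 38.5 mm across flats (flats face 0, 60.. degrees from its x), 55 mm outside. Its +x runs from handle to ring, z up; the straight handle (12 mm wide, 10 mm high) runs along -x to an end 236 mm from the ring centre.
- spanner_grip (a point): Centre (half-way up) of the spanner's orange sleeve, 130 mm from the ring centre along the spanner's -x; sleeve 80 mm long, 16 mm wide, 14 mm high. The spanner about balances here.
- rest_ring (a point): Where the ring centre lies (within a few mm) when the spanner is on its rest, 41 mm over the table; x as the spanner's x then. Fixed rest: blue base 300 x 80 x 6 mm, two rubber blocks with tops 34 mm high, one under the ring, one under the handle's end 216 mm away along -x; between them the handle is free.
- pump: White pump module, fixed. Origin on the nut axis at table level, z up. Base 170 mm wide, 16 mm thick, x -75 to +160 mm. Two columns leave a handle on the nut only 47 degrees either way of the module's -x. Behind the nut a drum, radius 52, centre x +105, height 106 mm.
- nut_seat (a point): Nut centre; the ring centre lies here when fully seated (61 mm over table). Turns with the nut: the ring fits with its x a multiple of 60 degrees from this x (play 7 degrees either way). Greased brass hex 36 mm across flats, 54 to 68 mm over the table plus 3 mm lead-in, on a turning flange of radius 37. Red marks on flange and module meet when snug.
- nut (a joint): Turn of the nut on its stud, rad, grows clockwise from above (tightening): -2.95 to -2.5 at the start, 0 = hard home stop. Steady friction 0.3 N m (2.3 N pull at the sleeve); stays where it is left.
- screwdriver: bystander, 170 mm screwdriver lying flat
- reagent: bystander, white bottle 60 mm diameter, 120 mm high
- specimen: bystander, clear jar with orange lid, 56 mm diameter, 60 mm high
- kit: bystander, green box 100 x 70 x 45 mm
- carton: bystander, white box 120 x 160 x 60 mm
- spare_nut: bystander, loose brass nut 24 mm across flats, 12 mm high, flat on the table
- washer: bystander, steel washer 32 mm across, 4 mm thick
- tubes: bystander, blue rack 70 x 200 mm with capped tubes, 91 mm high
- columns: The module's two fixed steel columns, 16 mm thick, tops with blue caps 97 mm over the table, standing 75 mm from the nut axis, 58 degrees either side of the module's -x. Origin and axes as the module's.
- stud (a joint): Elastic twist of the stud that carries the nut, rad, clockwise, a spring of 10 N m/rad: so it shows the turning moment on the nut (0 to 0.03 while turning freely, 0.10 = 1 N m, 0.21 = over-tightened). Untwists when the spanner is eased off. The nut's pose turns with it.

How it is judged:
By the outcome, as a careful person would: the job done as asked, in the order asked, and still so for the second after the job is handed in, with the robot touching nothing.
It also fails if it takes over 72 s, if anything falls off the work surface, if the arm or the gripper's body presses on something with over 40 N, if the wrist force passes 120 N, or if a joint passes its speed limit or range.

## Robot

A 6-joint arm with a two-finger parallel gripper is mounted at the origin on the work surface. World frame = base frame: x ahead of the robot, y to its left, z up, the work surface at z = 0. Lengths are in m, angles in rad, forces in N, time in s.
With the tool pointing down it reaches from about 0.35 to 0.725 m from the base axis. Payload 6 kg.
Tool frame: the origin (TCP) lies midway between the tips of the shut fingers; the grasp point (between the pads) lies 19 mm behind it (manip.grip_depth is the distance from the TCP to the grasp point, in m); z points along the fingers, x is the direction in which the jaws open and shut, and the axes are right-handed (so a half turn about z gives the same grasp; the last joint's range is limited). The gripper opens to 85 mm and grips with 20 to 120 N. Pads are 22 mm wide; open, the fingers measure 114 mm over their backs; the gripper's body (76 mm by 85 mm) begins 54 mm behind the grasp point. The pads swing forward as they close: fully open they stand 13 mm farther back than shut.
Start: joints at [0.334, 0.04, 0.085, 0, -1.615, -0.334], TCP at [0.6, 0, 0.231] pointing down, gripper open.
Joint ranges: [-2.56, 2.56], [-1.29, 2.01], [-1.08, 1.49], [-3.29, 1.98], [-2.81, -0.18], [-2.99, 2.99]. Speed limits (rad/s): [2.57, 2.57, 3.01, 3.14, 3.14, 3.14].

## Interface

Orientations are given as a unit quaternion [x, y, z, w].
In Python, from cell import readout, eyes, ticket, manip gives the robot as it stands. The module is installed in compiled form; this text tells all that it offers.
- The arm moves only by the shell command python3 -m creep 'ROWS' [FORCE]. ROWS is JSON, one flat list of numbers, 7 for each row, row after row: the shift along the tool's x, y, z in cm, then the turn, a rotation vector about the tool's x, y, z in degrees, then the opening, from 0 (shut) to 1 (fully open). In form: [tx, ty, tz, ax, ay, az, gripper, tx, ty, tz, ax, ay, az, gripper, ...]. A call has 1 to 12 rows; each row shifts and turns the pose as measured when the row begins, along the tool's axes as they then stand; what a row does not reach is not made up. A row lasts 1/8 s, in which the tool goes at most 62.5 mm and 10.7 degrees, less where a joint would pass 70% of its speed; a pose out of reach is approached as far as the arm can. A call with a gripper value outside its range is refused whole. The fingers move at their own pace and stop on an object; FORCE is the grip in N (left out, the last holds). Time passes only in rows, so rows that do not move let the fingers close. It gives the time, the measured TCP pose, the force and the opening at its end, in the units of the state.
- readout.sense(): the state, without advancing time (a new reading comes with each control period).
- eyes.snapshot(name): name is "scene" or "side" or "wrist"; returns a dict with "img" (480x640x3 uint8, red, green, blue), "depth" (480x640 float32, m along the optical axis (not along the pixel's ray), 0 where there is no reading), "K" (3x3 intrinsics, pixels), "extrinsics" (4x4, takes a point from world to camera coordinates). Camera axes: x right, y up, looking along -z (the intrinsics and any distortion apply to the point x, -y, -z); pixel columns grow to the right and rows downward; lengths in m; the calibration is good to about 2 mm. The wrist camera is an equidistant fisheye: a pixel r from the principal point sees the ray r / f radians off the axis. A picture is of the moment at which its call begins.
- ticket.close_job(): hands the job in, once; it reports no verdict.
The state is a dict: "clock": time; "joint_pos": joint angles; "joint_velocities": joint speeds; "effort": joint torques, N m; "ee_pos": TCP position; "eef_rot": TCP orientation; "wrist_force": force on the tool from outside, world axes, zero at the start; "ft_torque": the same for the moment, N m; "gripper_width": finger opening in m.
Only numpy, scipy, OpenCV 4.12 (cv2) and the standard library are available. Lean on these libraries where they do the work, as an engineer would, in place of code of your own. Each camera call takes 0.05 s, during which the arm holds its last target. There are 200 camera calls.

## Working session

There is one attempt and no reset: what is moved stays moved. The work goes in short steps, Python scripts to look and compute and a shell command to move; the robot and the scene stay as the last step left them, time stands still between calls to the robot, and variables do not carry over. Pictures are saved under pics/ and viewed, about 8 in all and at most 12, crops included, and the job is handed in when it is done.

```bash
mkdir -p pics
python3 - <<'E'
from cell import readout, eyes, manip
import cv2,numpy as np
for n in ("scene","side","wrist"):
    s=eyes.snapshot(n); np.savez(f"pics/{n}0.npz",**s); cv2.imwrite(f"pics/{n}0.png",s["img"][:,:,::-1]); print(n,s["K"].tolist(),np.round(s["extrinsics"],4).tolist())
print(readout.sense(),manip.grip_depth)
E
```

```text
scene [[520.2753509712145, 0.0, 325.62333513949324], [0.0, 520.2753509712145, 246.77128922035695], [0.0, 0.0, 1.0]] [[-0.2571, 0.9663, 0.0124, 0.1436], [-0.6807, -0.1902, 0.7074, 0.317], [0.686, 0.1734, 0.7067, -1.7318], [0.0, 0.0, 0.0, 1.0]]
side [[464.10994408687543, 0.0, 321.6030421681343], [0.0, 464.10994408687543, 243.87039359855655], [0.0, 0.0, 1.0]] [[0.7453, -0.6667, 0.0084, -0.3964], [0.489, 0.5552, 0.6728, -0.2975], [-0.4532, -0.4974, 0.7397, -0.8852], [0.0, 0.0, 0.0, 1.0]]
wrist [[371.64829954431775, 0.0, 322.2905345846381], [0.0, 371.64829954431775, 244.570445377258], [0.0, 0.0, 1.0]] [[-1.0, -0.0, 0.003, 0.5987], [-0.0008, -0.9641, -0.2654, 0.0349], [0.0029, -0.2654, 0.9641, -0.3789], [0.0, 0.0, 0.0, 1.0]]
{'clock': 0.15, 'joint_pos': array([ 3.33707501e-01,  4.07303814e-02,  8.40707741e-02, -3.41024854e-04,
       -1.61549862e+00, -3.33701974e-01]), 'joint_velocities': array([-0.00018536, -0.00075288,  0.00423621,  0.00209077,  0.00015128,
        0.00064138]), 'effort': array([-1.71928452e-03, -3.68610263e+01,  3.47691929e+01,  6.93625420e+00,
       -4.38957781e-03, -4.53315295e-06]), 'ee_pos': array([5.99758792e-01, 7.20774762e-05, 2.30492141e-01]), 'eef_rot': array([-1.02675165e-05,  9.99999754e-01, -6.20925859e-05, -6.99183511e-04]), 'wrist_force': array([-0.03128622,  0.03670192, -0.60406643]), 'ft_torque': array([ 0.00285419, -0.01107035,  0.01918716]), 'gripper_width': 0.0856166627689673} 0.0187
```

View pics/scene0.png

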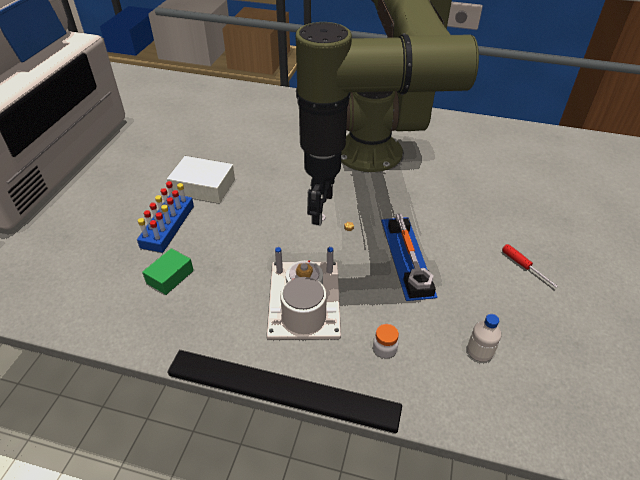

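View pics/wrist0.png

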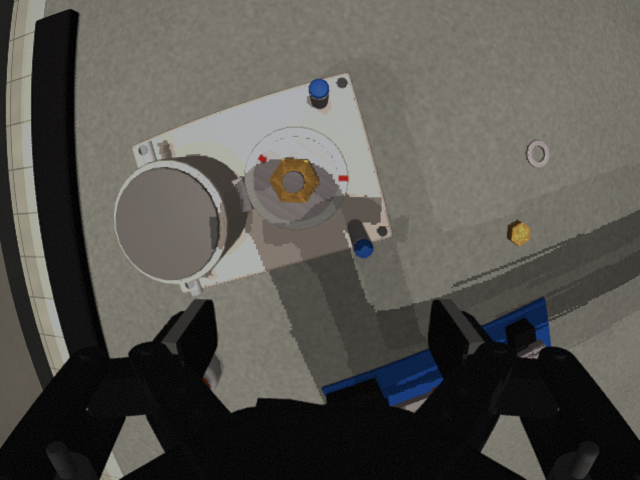

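```bash
cat > h.py <<'E'
import numpy as np,cv2
from cell import readout,eyes
from scipy.spatial.transform import Rotation as R
def ray(s,u,v,wrist):
    K=s["K"]; a=(u-K[0,2])/K[0,0]; b=(v-K[1,2])/K[1,1]
    if wrist:
        t=np.hypot(a,b); k=np.tan(t)/t if t>1e-9 else 1; a*=k;b*=k
    return np.array([a,-b,-1.])
def at_z(s,u,v,z,wrist=False):
    E=s["extrinsics"]; Rt=E[:3,:3].T; c=-Rt@E[:3,3]; d=Rt@ray(s,u,v,wrist)
    return c+d*(z-c[2])/d[2]
def at_d(s,u,v,wrist=False):
    E=s["extrinsics"]; Rt=E[:3,:3].T; c=-Rt@E[:3,3]
    D=np.median(s["depth"][int(v)-1:int(v)+2,int(u)-1:int(u)+2]); return c+Rt@ray(s,u,v,wrist)*D
def load(n): return dict(np.load(f"pics/{n}.npz"))
def snap(n,tag):
    s=eyes.snapshot(n); np.savez(f"pics/{tag}.npz",**s); return s
def crop(s,x0,y0,x1,y1,k): 
    return cv2.resize(s["img"][y0:y1,x0:x1,::-1],None,fx=k,fy=k,interpolation=cv2.INTER_CUBIC)
def yaw(q): # yaw of tool x
    m=R.from_quat(q).as_matrix(); return np.degrees(np.arctan2(m[1,0],m[0,0])), np.degrees(np.arccos(-m[2,2]))
def st():
    s=readout.sense(); print("t",round(s["clock"],2),"p",np.round(s["ee_pos"]*1000,1),"yaw,tilt",np.round(yaw(s["eef_rot"]),1),"F",np.round(s["wrist_force"],1),"M",np.round(s["ft_torque"],2),"w",round(s["gripper_width"]*1000,1)); return s
E
python3 - <<'E'
from h import *
w=load("wrist0"); s=load("scene0")
for n,u,v in(("nuttop",293,181),("cap1",319,86),("cap2",363,248),("drum",170,215)): print(n,at_d(w,u,v,True).round(4))
for n,u,v in (("capL",278,248),("capR",330,248),("ring",420,281),("sleeve",407,240),("drum",303,290)): print(n,at_d(s,u,v).round(4))
a=crop(s,375,200,455,310,5); b=crop(w,220,60,400,290,2.4); 
H=552; im=np.zeros((H,850,3),np.uint8); im[:550,:400]=a; im[:552,405:405+432]=b[:552]
cv2.imwrite("pics/c1.png",im[:,:800]);
E
```

```text
nuttop [ 0.6222 -0.0382  0.0788]
cap1 [ 0.6014 -0.1109  0.0965]
cap2 [0.5674 0.0119 0.0968]
drum [ 0.7168 -0.0171  0.1055]
capL [ 0.6029 -0.1096  0.0984]
capR [0.5676 0.0122 0.0972]
ring [0.5589 0.2402 0.0351]
sleeve [0.4383 0.1881 0.0493]
drum [ 0.7223 -0.0102  0.1077]
```

View pics/c1.png

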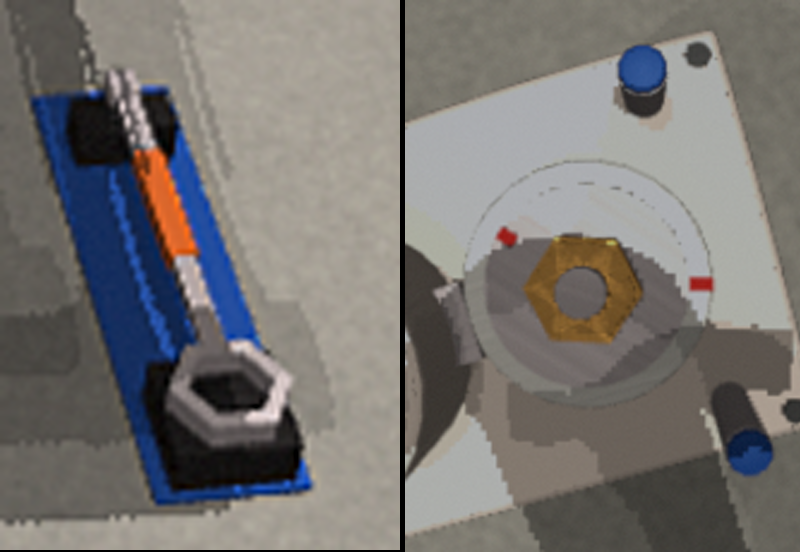

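```bash
python3 - <<'E'
from h import *
w=load("wrist0")
f=lambda cx,cy,z: at_z(w,220+(cx-405)/2.4,60+cy/2.4,z,True)[:2]*1000
c=np.array([622.6,-38.3])
for p in [(641,290),(617,237),(553,237),(524,290),(550,340),(609,341)]:
    q=f(*p,.069); d=q-c; print(q.round(1),np.hypot(*d).round(1),np.degrees(np.arctan2(d[1],d[0])).round(1))
for p,z in [((507,237),.05),((507,237),.054),((700,284),.016),((700,284),.054)]:
    q=f(*p,z); d=q-c; print("mark",z,at_d(w,220+(p[0]-405)/2.4,60+p[1]/2.4,True).round(3),np.hypot(*d).round(1),np.degrees(np.arctan2(d[1],d[0])).round(1))
E
python3 -m creep '[4,4.7,0,0,0,0,1, 4,4.7,0,0,0,0,1, 4,4.7,0,0,0,0,1, 4,4.7,0,0,0,0,1, 0,0,0,0,0,10,1, 0,0,0,0,0,10,1, 0,0,0,0,0,10,1, 0,0,0,0,0,10,1, 0,0,0,0,0,10,1, 0,0,0,0,0,10,1, 0,0,0,0,0,9,1, 0,0,0,0,0,0,1]'
python3 - <<'E'
from h import *
st(); s=snap("wrist","w1"); cv2.imwrite("pics/w1.png",s["img"][:,:,::-1])
E
```

```text
[602.1 -37.3] 20.5 177.2
[610.2 -55.5] 21.2 -125.7
[632.  -55.7] 19.8 -61.7
[642.3 -37.7] 19.7 1.8
[633.6 -20.2] 21.2 58.7
[613.2 -19.7] 20.9 116.8
mark 0.05 [ 0.65  -0.056  0.054] 32.9 -31.2
mark 0.054 [ 0.65  -0.056  0.054] 32.5 -32.0
mark 0.016 [ 0.581 -0.038  0.051] 43.8 175.2
mark 0.054 [ 0.581 -0.038  0.051] 41.4 179.7
clock: 1.65
ee_pos: [0.4333, 0.1933, 0.2256]
eef_rot: [0.581, 0.814, -0.003, -0.003]
wrist_force: [0.3, 0.3, -0.1]
gripper_width: 0.0854
t 1.65 p [433.3 193.3 225.6] yaw,tilt [109.    0.5] F [ 0.3  0.3 -0.1] M [-0.04  0.   -0.03] w 85.4
```

View pics/w1.png

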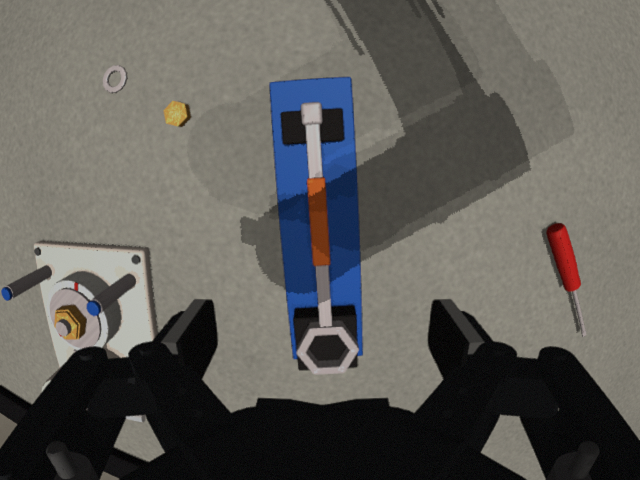

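Run:
```python
from h import *
s=load("w1")
P={n:at_z(s,u,v,z,True) for n,u,v,z in [("end",311,104,.046),("s1",316.5,178,.048),("s2",321,265,.048),("ring",327,350,.048),("nut",65,322,.07)]}
for n in P: print(n,(P[n]*1000).round(1))
print("depthring",at_d(s,352,350,True),at_d(s,318,222,True))
d=P["ring"]-P["end"]; print(np.hypot(*d[:2]),np.degrees(np.arctan2(d[1],d[0])), np.linalg.norm(P["s1"]-P["s2"]),np.linalg.norm((P["s1"]+P["s2"])/2-P["ring"]))
# refine: orange mask + bright ring
img=s["img"].astype(int); m=(img[...,0]>img[...,2]*2)&(img[...,0]>90)&(img[...,1]<140)
m[:, :290]=0; m[:,350:]=0; m[:150]=0;m[290:]=0
v,u=np.nonzero(m); pts=np.array([at_z(s,a,b,.048,True)[:2] for a,b in zip(u,v)]); 
rect=cv2.minAreaRect((pts*1000).astype(np.float32)); print(rect,pts.mean(0)*1000)
vx=cv2.fitLine((pts*1000).astype(np.float32),cv2.DIST_L2,0,.01,.01).ravel(); print(vx, np.degrees(np.arctan2(vx[1],vx[0])))
```

```text
end [337.  150.7  46. ]
s1 [396.4 176.   48. ]
s2 [469.3 205.1  48. ]
ring [551.7 239.6  48. ]
nut [617.8 -37.6  70. ]
depthring [0.54407321 0.26336013 0.04763072] [0.43276543 0.1898011  0.04711735]
0.23236768284746157 22.492196200420572 0.07850461014882423 0.12859444705069764
((432.69781494140625, 190.02357482910156), (78.99662017822266, 14.970849990844727), 22.607818603515625) [431.93724101 189.81970705]
[9.2332780e-01 3.8401279e-01 4.3193726e+02 1.8981970e+02] 22.582466
```

```bash
cat >> h.py <<'E'
def go(p,psi): # shift (cm) in tool axes and rotvec (deg) to reach TCP p[mm], yaw psi, pointing down
    s=st(); M=R.from_quat(s["eef_rot"]); c,n=np.cos(np.radians(psi)),np.sin(np.radians(psi))
    T=R.from_matrix([[c,n,0],[n,-c,0],[0,0,-1]])
    print("go",(M.inv().apply(np.array(p)/1000-s["ee_pos"])*100).round(2),(M.inv()*T).as_rotvec(degrees=True).round(2))
E
python3 -c "
from h import *
go([432.4,190.2,100],112.5)"
```

```text
t 1.7 p [433.3 193.3 225.6] yaw,tilt [109.    0.5] F [-0.1  0.6  0.7] M [-0.04 -0.09  0.03] w 85.4
go [-0.28 -0.07 12.56] [-0.52 -0.09 -3.45]
```

```bash
python3 -m creep '[-0.28,-0.07,0,-0.52,-0.09,-3.45,0.5, 0,0,5,0,0,0,0.5, 0,0,5,0,0,0,0.5, 0,0,2.5,0,0,0,0.5, 0,0,0,0,0,0,0.5]' 60; python3 -c "
from h import *
go([432.4,190.2,22.3],112.5)"
```

```text
clock: 2.33
ee_pos: [0.4337, 0.1903, 0.0976]
eef_rot: [0.548, 0.837, 0.001, 0.0]
wrist_force: [-1.0, 0.6, 0.1]
gripper_width: 0.0431
t 2.33 p [433.7 190.3  97.6] yaw,tilt [1.136e+02 1.000e-01] F [-1.   0.6  0.1] M [-0.   -0.02  0.01] w 43.1
go [ 0.03 -0.13  7.53] [ 0.09 -0.04  1.07]
```

```bash
python3 -m creep '[0.03,-0.13,3.5,0,0,1,0.5, 0,0,3,0,0,0,0.5, 0,0,0.7,0,0,0,0.5, 0,0,0,0,0,0,0.5]'; python3 -c "
from h import *
go([432.4,190.2,22.3],112.5)"
```

```text
clock: 2.82
ee_pos: [0.4358, 0.1924, 0.031]
eef_rot: [0.552, 0.834, 0.005, 0.002]
wrist_force: [-0.1, 0.4, 1.1]
gripper_width: 0.0427
t 2.83 p [435.8 192.4  31. ] yaw,tilt [113.    0.6] F [-0.1  0.4  1.1] M [-0.   -0.01 -0.04] w 42.7
go [-0.07 -0.41  0.87] [ 0.61 -0.11  0.45]
```

```bash
python3 -m creep '[-0.07,-0.41,0.87,0.61,0,0.45,0.5, 0,0,0,0,0,0,0.5]'; python3 -c "
from h import *
go([432.4,190.2,22.3],112.5)"
```

```text
clock: 3.08
ee_pos: [0.4333, 0.1911, 0.0243]
eef_rot: [0.555, 0.832, 0.002, -0.0]
wrist_force: [0.2, 0.8, -0.5]
gripper_width: 0.0426
t 3.08 p [433.3 191.1  24.3] yaw,tilt [112.5   0.2] F [ 0.2  0.8 -0.5] M [ 0.   -0.03 -0.05] w 42.6
go [-0.05 -0.12  0.2 ] [ 0.15 -0.17  0.02]
```

Close and grip, then lift gently.

```bash
python3 -m creep '[-0.05,-0.12,0.2,0.15,0,0,0.5, 0,0,0,0,0,0,0, 0,0,0,0,0,0,0, 0,0,0,0,0,0,0, 0,0,0,0,0,0,0]' 100; python3 -c "
from h import *
go([432.4,190.2,22.3],112.5)"
```

```text
clock: 3.7
ee_pos: [0.4331, 0.1904, 0.0237]
eef_rot: [0.555, 0.832, 0.002, -0.001]
wrist_force: [0.4, -0.6, -0.3]
gripper_width: 0.0142
t 3.7 p [433.1 190.4  23.7] yaw,tilt [112.5   0.2] F [ 0.4 -0.6 -0.3] M [-0.08  0.01 -0.03] w 14.2
go [ 0.   -0.07  0.14] [ 0.12 -0.18  0.04]
```

```bash
python3 -m creep '[0,0,-2,0,0,0,0, 0,0,-3,0,0,0,0, 0,0,-5,0,0,0,0, 0,0,-5,0,0,0,0, 0,0,0,0,0,0,0]' 100; python3 -c "
from h import *
go([508.4,-99,170],118)
"
```

```text
clock: 4.32
ee_pos: [0.4299, 0.1886, 0.1714]
eef_rot: [0.556, 0.831, -0.003, -0.004]
wrist_force: [-0.0, -0.2, -5.2]
gripper_width: 0.014
t 4.33 p [429.9 188.6 171.4] yaw,tilt [112.5   0.6] F [-0.  -0.2 -5.2] M [ 0.06 -0.05 -0.02] w 14.0
go [-29.58  -3.76   0.09] [-0.58 -0.19 -5.5 ]
```

```bash
python3 -m creep '[-4.9,-0.6,0,-0.6,0,-1,0, -4.9,-0.6,0,0,0,-1,0, -4.9,-0.6,0,0,0,-1,0, -4.9,-0.6,0,0,0,-1,0, -4.9,-0.5,0,0,0,-1,0, -4,-0.5,0,0,0,0,0, 0,0,0,0,0,0,0]'; python3 -c "
from h import *
go([508.4,-99,140],118)
"
```

```text
clock: 5.2
ee_pos: [0.5155, -0.0901, 0.1525]
eef_rot: [0.516, 0.856, -0.004, -0.012]
wrist_force: [-0.3, -0.1, -2.8]
gripper_width: 0.0141
t 5.2 p [515.5 -90.1 152.5] yaw,tilt [117.8   1.4] F [-0.3 -0.1 -2.8] M [ 0.09 -0.12  0.  ] w 14.1
go [-0.47 -1.01  1.26] [-1.13 -0.9  -0.15]
```

```bash
python3 -m creep '[-0.47,-1,1.26,-1.1,-0.9,0,0, 0,0,0,0,0,0,0]'; python3 -c "
from h import *
go([508.4,-99,80],118)
"
```

```text
clock: 5.45
ee_pos: [0.5065, -0.0985, 0.1352]
eef_rot: [0.517, 0.856, -0.001, -0.003]
wrist_force: [0.1, -0.1, -2.7]
gripper_width: 0.0139
t 5.45 p [506.5 -98.5 135.2] yaw,tilt [117.8   0.4] F [ 0.1 -0.1 -2.7] M [ 0.05 -0.05  0.01] w 13.9
go [-0.16  0.18  5.52] [-0.33 -0.24 -0.22]
```

```bash
python3 -m creep '[-0.16,0.18,2.7,-0.3,-0.2,-0.2,0, 0,0,2.5,0,0,0,0, 0,0,0,0,0,0,0]'
python3 - <<'E'
from h import *
go([508.4,-99,80],118)
s=snap("wrist","w2"); a=snap("side","s2")
im=np.zeros((600,800,3),np.uint8); b=crop(s,220,200,420,400,2); im[:400,:400]=b
E=a["extrinsics"]; p=E[:3,:3]@np.array([.6226,-.0383,.08])+E[:3,3]; u=a["K"][0,0]*p[0]/-p[2]+a["K"][0,2]; v=a["K"][1,1]*-p[1]/-p[2]+a["K"][1,2]; print(u,v)
u,v=int(u),int(v); c=crop(a,max(u-65,0),max(v-65,0),u+65,v+65,3); im[:c.shape[0],405:405+c.shape[1]]=c[:,:395]
cv2.imwrite("pics/c2.png",im[:400])
E
```

```text
clock: 5.82
ee_pos: [0.5081, -0.0966, 0.0807]
eef_rot: [0.514, 0.858, -0.0, -0.002]
wrist_force: [-0.5, 0.4, -3.9]
gripper_width: 0.014
t 5.83 p [508.1 -96.6  80.7] yaw,tilt [118.1   0.2] F [-0.5  0.4 -3.9] M [-0.05 -0.04  0.03] w 14.0
go [-0.22 -0.09  0.07] [-0.11 -0.17  0.12]
361.6108045116695 227.0203872041261
```

View pics/c2.png

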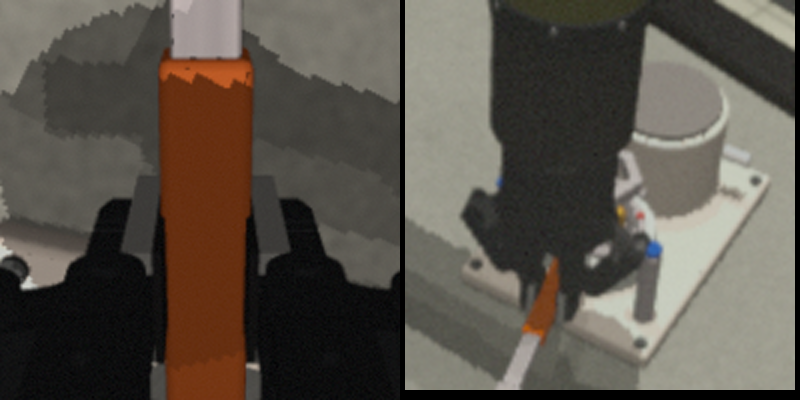

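Run:
```python
from h import *
s=snap("scene","sc2"); cv2.imwrite("pics/c3.png",crop(s,260,225,350,295,8))
E=s["extrinsics"]
for z in (.069,.105):
  p=E[:3,:3]@np.array([.6226,-.0383,z])+E[:3,3]; print((s["K"][0,0]*p[0]/-p[2]+s["K"][0,2]-260)*8,(s["K"][1,1]*p[1]/p[2]+s["K"][1,2]-225)*8)
```

```text
351.6842314525884 341.47558150856094
349.62613564759613 259.2355192888499
```

View pics/c3.png

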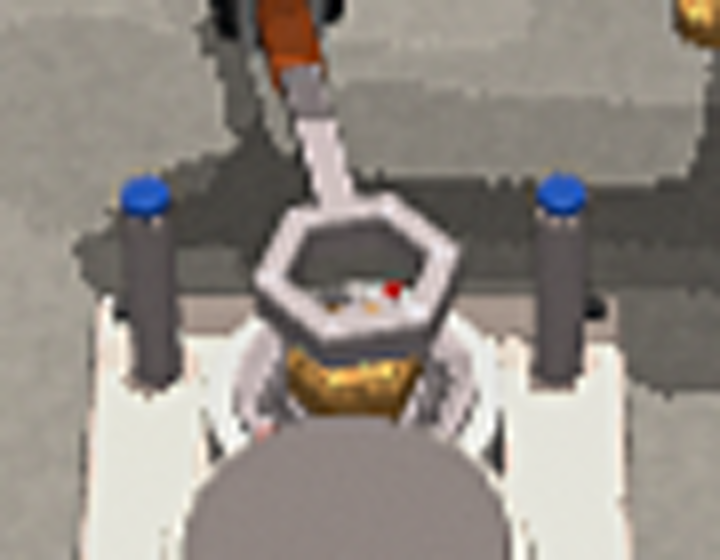

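```bash
python3 -m creep '[-0.24,-0.08,0.6,0,0,0,0, 0,0,0.8,0,0,0,0, 0,0,0,0,0,0,0]'; python3 -c "
from h import *
go([508.4,-99,60],118)
"
```

```text
clock: 6.35
ee_pos: [0.5119, -0.0994, 0.0715]
eef_rot: [0.514, 0.858, 0.002, 0.002]
wrist_force: [-0.9, 0.1, -3.3]
gripper_width: 0.0143
t 6.35 p [511.9 -99.4  71.5] yaw,tilt [118.1   0.4] F [-0.9  0.1 -3.3] M [-0.03  0.02 -0.01] w 14.3
go [ 0.2  -0.29  1.14] [0.36 0.09 0.13]
```

```bash
python3 -m creep '[0.2,-0.29,0.6,0.3,0,0.1,0, 0,0,0,0,0,0,0]'; python3 -c "
from h import *
go([508.4,-99,58],118)
"
```

```text
clock: 6.6
ee_pos: [0.5081, -0.099, 0.0651]
eef_rot: [0.515, 0.857, -0.0, 0.001]
wrist_force: [0.2, -0.3, -3.0]
gripper_width: 0.0139
t 6.6 p [508.1 -99.   65.1] yaw,tilt [1.18e+02 1.00e-01] F [ 0.2 -0.3 -3. ] M [-0.01  0.06  0.03] w 13.9
go [-0.01  0.03  0.71] [0.04 0.09 0.01]
```

```bash
python3 -m creep '[0,0.03,0.6,0,0,0,0, 0,0,0,0,0,0,0]'; python3 -c "
from h import *
go([508.4,-99,55],118)
"
```

```text
clock: 6.85
ee_pos: [0.5084, -0.0989, 0.0587]
eef_rot: [0.515, 0.857, -0.0, 0.001]
wrist_force: [-0.1, -0.3, -3.4]
gripper_width: 0.0141
t 6.85 p [508.4 -98.9  58.7] yaw,tilt [1.18e+02 1.00e-01] F [-0.1 -0.3 -3.4] M [-0.03 -0.01  0.04] w 14.1
go [-0.01 -0.01  0.37] [0.05 0.09 0.02]
```

```bash
python3 -m creep '[0,0,0.4,0,0,0,0, 0,0,0,0,0,0,0, 0,0,0.3,0,0,0,0, 0,0,0,0,0,0,0]'; python3 -c "
from h import *
go([508.4,-99,45],118)
"
```

```text
clock: 7.35
ee_pos: [0.5086, -0.0989, 0.0514]
eef_rot: [0.515, 0.857, -0.0, 0.001]
wrist_force: [-0.2, -0.0, -3.6]
gripper_width: 0.0141
t 7.35 p [508.6 -98.9  51.4] yaw,tilt [1.18e+02 1.00e-01] F [-0.2 -0.  -3.6] M [0.03 0.02 0.  ] w 14.1
go [ 0.   -0.02  0.64] [0.06 0.1  0.02]
```

```bash
python3 -m creep '[0,0,0.35,0,0,0,0, 0,0,0,0,0,0,0, 0,0,0.28,0,0,0,0, 0,0,0,0,0,0,0]'; python3 -c "
from h import *
go([508.4,-99,45],118)
"
```

```text
clock: 7.85
ee_pos: [0.5086, -0.099, 0.0447]
eef_rot: [0.515, 0.857, -0.0, 0.001]
wrist_force: [-0.8, -0.1, -4.4]
gripper_width: 0.0141
t 7.85 p [508.6 -99.   44.7] yaw,tilt [1.18e+02 1.00e-01] F [-0.8 -0.1 -4.4] M [0.01 0.05 0.03] w 14.1
go [ 0.01 -0.02 -0.03] [0.06 0.11 0.02]
```

```bash
cat >> h.py <<'E'
NUT=np.array([622.6,-38.3]); L=129.3
def arc(h,z=44.7): # where TCP should be with handle at yaw h
    c,n=np.cos(np.radians(h)),np.sin(np.radians(h)); s=readout.sense()
    go([NUT[0]+L*c,NUT[1]+L*n,z],h-90)
    F=s["wrist_force"]; r=s["ee_pos"][:2]-NUT/1000; print("handle",round(yaw(s["eef_rot"])[0]+90,1),"r",round(np.hypot(*r)*1000,1),"posang",round(np.degrees(np.arctan2(r[1],r[0]))%360,1),"moment cw on nut", round((r[0]*F[1]-r[1]*F[0])+s["ft_torque"][2],2))
E
python3 -m creep '[1.13,0.05,0,0,0,5,0, 1.13,0.05,0,0,0,5,0, 1.13,0.05,0,0,0,5,0, 0,0,0,0,0,0,0]'; python3 -c "
from h import *
arc(193)
"
```

```text
clock: 8.35
ee_pos: [0.4958, -0.0667, 0.0444]
eef_rot: [0.625, 0.781, -0.001, 0.001]
wrist_force: [0.9, -0.5, -3.9]
gripper_width: 0.0143
t 8.35 p [495.8 -66.7  44.4] yaw,tilt [1.027e+02 1.000e-01] F [ 0.9 -0.5 -3.9] M [-0.21  0.04  0.23] w 14.3
go [-0.08  0.06 -0.03] [-0.02  0.09 -0.34]
handle 192.7 r 129.9 posang 192.6 moment cw on nut 0.31
```

```bash
python3 -m creep '[1.24,0.08,0,0,0,5.5,0, 1.24,0.08,0,0,0,5.5,0, 1.24,0.08,0,0,0,5.5,0, 1.24,0.08,0,0,0,5.5,0, 1.24,0.08,0,0,0,5.5,0, 0,0,0,0,0,0,0]'; python3 -c "
from h import *
arc(153)
"
```

```text
clock: 9.1
ee_pos: [0.4967, -0.0049, 0.0441]
eef_rot: [0.793, 0.61, -0.002, -0.001]
wrist_force: [-1.6, -0.6, -2.3]
gripper_width: 0.014
t 9.1 p [496.7  -4.9  44.1] yaw,tilt [75.2  0.3] F [-1.6 -0.6 -2.3] M [0.24 0.4  0.33] w 14.0
go [ 2.72  0.38 -0.07] [-0.21  0.19 12.16]
handle 165.2 r 130.2 posang 165.1 moment cw on nut 0.46
```

```bash
python3 -m creep '[1.34,0.14,0,0,0,6,0, 1.3,0.14,-0.05,-0.2,0.2,5.5,0, 0,0,0,0,0,0,0]'; python3 -c "
from h import *
arc(153)
"
```

```text
clock: 9.48
ee_pos: [0.5056, 0.0194, 0.0438]
eef_rot: [0.849, 0.529, -0.002, -0.002]
wrist_force: [-2.3, 1.0, -1.8]
gripper_width: 0.0139
t 9.47 p [505.6  19.4  43.8] yaw,tilt [63.8  0.3] F [-2.3  1.  -1.8] M [0.37 0.53 0.26] w 13.9
go [ 0.17  0.11 -0.09] [-0.29  0.08  0.82]
handle 153.8 r 130.4 posang 153.8 moment cw on nut 0.27
```

```bash
python3 -m creep '[-1.3,-0.02,0,-0.3,0.1,-5.5,0, 0,0,0,0,0,0,0, 0,0,-0.5,0,0,0,0, 0,0,0,0,0,0,0, 0,0,-0.6,0,0,0,0, 0,0,0,0,0,0,0, 0,0,-0.6,0,0,0,0, 0,0,0,0,0,0,0]'; python3 -c "
from h import *
arc(160,75)
"
```

```text
clock: 10.48
ee_pos: [0.501, 0.0068, 0.0627]
eef_rot: [0.821, 0.571, 0.001, 0.001]
wrist_force: [0.2, 0.8, -3.9]
gripper_width: 0.0139
t 10.47 p [501.    6.8  62.7] yaw,tilt [69.6  0.2] F [ 0.2  0.8 -3.9] M [ 0.01  0.01 -0.01] w 13.9
go [-0.08  0.04 -1.23] [ 0.14 -0.09 -0.42]
handle 159.6 r 129.7 posang 159.7 moment cw on nut -0.11
```

```bash
python3 -m creep '[0,0,-1,0,0,0,0, -1.8,0.14,0,0,0,-8,0, -1.8,0.14,0,0,0,-8,0, -1.8,0.14,0,0,0,-8,0, -1.8,0.14,0,0,0,-8,0, -1.8,0.14,0,0,0,-8,0, -1.8,0.14,0,0,0,-8,0, -1.8,0.14,0,0,0,-8,0, 0,0,0,0,0,0,0]'; python3 -c "
from h import *
arc(220,66)
"
```

```text
clock: 11.6
ee_pos: [0.5213, -0.1173, 0.0794]
eef_rot: [0.443, 0.896, 0.001, 0.004]
wrist_force: [0.7, -0.5, -3.2]
gripper_width: 0.014
t 11.6 p [ 521.3 -117.3   79.4] yaw,tilt [127.4   0.4] F [ 0.7 -0.5 -3.2] M [0.02 0.07 0.  ] w 14.0
go [-0.45 -0.08  1.34] [ 0.31  0.31 -2.6 ]
handle 217.4 r 128.5 posang 218.0 moment cw on nut 0.11
```

```bash
python3 -m creep '[-0.45,-0.08,0.9,0.3,0.3,-2.6,0, 0,0,0,0,0,0,0]'; python3 -c "
from h import *
arc(220,60)
"
```

```text
clock: 11.85
ee_pos: [0.5234, -0.1211, 0.071]
eef_rot: [0.424, 0.906, 0.0, 0.0]
wrist_force: [-0.5, 0.3, -3.0]
gripper_width: 0.0142
t 11.85 p [ 523.4 -121.1   71. ] yaw,tilt [129.8   0. ] F [-0.5  0.3 -3. ] M [-0.02  0.01  0.02] w 14.2
go [-0.04 -0.01  1.1 ] [ 0.02  0.01 -0.2 ]
handle 219.8 r 129.2 posang 219.8 moment cw on nut -0.05
```

```bash
python3 -m creep '[-0.04,0,0.5,0,0,-0.2,0, 0,0,0,0,0,0,0, 0,0,0.5,0,0,0,0, 0,0,0,0,0,0,0, 0,0,0.35,0,0,0,0, 0,0,0,0,0,0,0]'; python3 -c "
from h import *
arc(220)
"
```

```text
clock: 12.6
ee_pos: [0.5238, -0.1204, 0.0579]
eef_rot: [0.424, 0.906, 0.001, 0.001]
wrist_force: [0.8, -0.7, -4.9]
gripper_width: 0.0144
t 12.6 p [ 523.8 -120.4   57.9] yaw,tilt [1.299e+02 1.000e-01] F [ 0.8 -0.7 -4.9] M [-0.   -0.04  0.05] w 14.4
go [-0.06 -0.08  1.32] [ 0.11  0.07 -0.14]
handle 219.9 r 128.5 posang 219.7 moment cw on nut 0.18
```

```bash
python3 -m creep '[-0.06,-0.08,0.4,0,0,0,0, 0,0,0,0,0,0,0, 0,0,0.4,0,0,0,0, 0,0,0,0,0,0,0]'; python3 -c "
from h import *
arc(220)
"
```

```text
clock: 13.1
ee_pos: [0.5257, -0.1217, 0.0527]
eef_rot: [0.423, 0.906, 0.002, 0.004]
wrist_force: [-0.9, 0.7, -0.3]
gripper_width: 0.0144
t 13.1 p [ 525.7 -121.7   52.7] yaw,tilt [129.9   0.5] F [-0.9  0.7 -0.3] M [0.33 0.17 0.07] w 14.4
go [ 0.17 -0.15  0.8 ] [ 0.35  0.33 -0.11]
handle 219.9 r 127.9 posang 220.7 moment cw on nut -0.07
```

```bash
python3 -m creep '[0.15,-0.15,0,0.35,0.33,0,0, 0,0,0,0,0,0,0]'; python3 -c "
from h import *
arc(220)
"
```

```text
clock: 13.35
ee_pos: [0.5231, -0.1214, 0.0519]
eef_rot: [0.424, 0.906, -0.0, -0.001]
wrist_force: [-0.3, -0.3, -3.9]
gripper_width: 0.0143
t 13.35 p [ 523.1 -121.4   51.9] yaw,tilt [1.299e+02 1.000e-01] F [-0.3 -0.3 -3.9] M [ 0.02 -0.01 -0.02] w 14.3
go [-0.03  0.04  0.72] [-0.06 -0.08 -0.13]
handle 219.9 r 129.7 posang 219.9 moment cw on nut -0.02
```

```bash
python3 -m creep '[0,0.02,0.35,0,0,0,0, 0,0,0,0,0,0,0, 0,0,0.35,0,0,0,0, 0,0,0,0,0,0,0]'; python3 -c "
from h import *
arc(220)
"
```

```text
clock: 13.85
ee_pos: [0.5222, -0.1213, 0.0425]
eef_rot: [0.424, 0.906, -0.001, -0.002]
wrist_force: [0.6, -0.7, -4.2]
gripper_width: 0.0144
t 13.85 p [ 522.2 -121.3   42.5] yaw,tilt [129.8   0.3] F [ 0.6 -0.7 -4.2] M [-0.15 -0.34 -0.11] w 14.4
go [-0.09  0.09 -0.22] [-0.19 -0.19 -0.16]
handle 219.8 r 130.2 posang 219.6 moment cw on nut 0.02
```

```bash
python3 -m creep '[1.2,0.1,-0.18,-0.2,-0.2,5.5,0, 1.24,0.06,0,0,0,5.5,0, 1.24,0.06,0,0,0,5.5,0, 1.24,0.06,0,0,0,5.5,0, 1.24,0.06,0,0,0,5.5,0, 1.24,0.06,0,0,0,5.5,0, 0,0,0,0,0,0,0]'; python3 -c "
from h import *
arc(186)
"
```

```text
clock: 14.72
ee_pos: [0.4932, -0.052, 0.0438]
eef_rot: [0.669, 0.743, -0.0, 0.0]
wrist_force: [1.1, -0.6, -4.7]
gripper_width: 0.014
t 14.72 p [493.2 -52.   43.8] yaw,tilt [96.   0.1] F [ 1.1 -0.6 -4.7] M [-0.3  -0.42  0.09] w 14.0
go [ 0.01  0.08 -0.09] [-0.01  0.07  0.03]
handle 186.0 r 130.1 posang 186.0 moment cw on nut 0.18
```

```bash
python3 -m creep '[1.24,0.1,-0.08,0,0,5.5,0, 1.24,0.08,0,0,0,5.5,0, 1.24,0.08,0,0,0,5.5,0, 1.24,0.08,0,0,0,5.5,0, 1.24,0.08,0,0,0,5.5,0, 1.04,0.08,0,0,0,4.5,0, 0,0,0,0,0,0,0]'; python3 -c "
from h import *
arc(153)
"
```

```text
clock: 15.6
ee_pos: [0.505, 0.0184, 0.0432]
eef_rot: [0.847, 0.531, -0.004, -0.002]
wrist_force: [-0.9, 0.4, -2.7]
gripper_width: 0.0145
t 15.6 p [505.   18.4  43.2] yaw,tilt [64.1  0.4] F [-0.9  0.4 -2.7] M [0.18 0.16 0.22] w 14.5
go [ 0.28  0.13 -0.15] [-0.36  0.25  1.13]
handle 154.1 r 130.6 posang 154.2 moment cw on nut 0.22
```

```bash
python3 -m creep '[-1.2,0.03,-0.1,-0.3,0.2,-5.2,0, 0,0,0,0,0,0,0, 0,0,-0.5,0,0,0,0, 0,0,0,0,0,0,0, 0,0,-0.6,0,0,0,0, 0,0,0,0,0,0,0, 0,0,-0.6,0,0,0,0, 0,0,0,0,0,0,0, 0,0,-0.6,0,0,0,0, 0,0,0,0,0,0,0]'; python3 -c "
from h import *
arc(160,75)
"
```

```text
clock: 16.85
ee_pos: [0.5002, 0.0064, 0.0689]
eef_rot: [0.821, 0.57, -0.001, -0.0]
wrist_force: [-0.2, -0.1, -3.8]
gripper_width: 0.014
t 16.85 p [500.2   6.4  68.9] yaw,tilt [69.6  0.1] F [-0.2 -0.1 -3.8] M [-0.03 -0.03 -0.02] w 14.0
go [-0.02  0.1  -0.61] [-0.09  0.05 -0.44]
handle 159.6 r 130.3 posang 159.9 moment cw on nut 0.0
```

```bash
python3 -m creep '[0,0.05,-0.5,0,0,0,0, -1.85,0.14,0,0,0,-8.2,0, -1.85,0.14,0,0,0,-8.2,0, -1.85,0.14,0,0,0,-8.2,0, -1.85,0.14,0,0,0,-8.2,0, -1.85,0.14,0,0,0,-8.2,0, -1.85,0.14,0,0,0,-8.2,0, -1.85,0.14,0,0,0,-8.2,0, 0,0,0,0,0,0,0]'; python3 -c "
from h import *
arc(220,66)
"
```

```text
clock: 17.98
ee_pos: [0.5218, -0.1202, 0.0764]
eef_rot: [0.431, 0.902, -0.0, -0.0]
wrist_force: [-0.1, 0.4, -3.8]
gripper_width: 0.0141
t 17.98 p [ 521.8 -120.2   76.4] yaw,tilt [128.9   0. ] F [-0.1  0.4 -3.8] M [0.06 0.01 0.  ] w 14.1
go [-0.21  0.06  1.04] [-0.04  0.01 -1.1 ]
handle 218.9 r 129.9 posang 219.1 moment cw on nut -0.05
```

```bash
python3 -m creep '[-0.21,0.06,0.5,0,0,-1.1,0, 0,0,0,0,0,0,0, 0,0,0.5,0,0,0,0, 0,0,0,0,0,0,0, 0,0,0.4,0,0,0,0, 0,0,0,0,0,0,0]'; python3 -c "
from h import *
arc(220)
"
```

```text
clock: 18.73
ee_pos: [0.523, -0.1201, 0.0613]
eef_rot: [0.423, 0.906, -0.0, -0.0]
wrist_force: [0.2, 0.2, -4.3]
gripper_width: 0.0143
t 18.73 p [ 523.  -120.1   61.3] yaw,tilt [129.9   0. ] F [ 0.2  0.2 -4.3] M [ 0.02  0.   -0.03] w 14.3
go [-0.13 -0.04  1.66] [-0.04 -0.03 -0.07]
handle 219.9 r 128.9 posang 219.4 moment cw on nut -0.04
```

```bash
python3 -m creep '[-0.13,-0.04,0.35,0,0,0,0, 0,0,0,0,0,0,0, 0,0,0.4,0,0,0,0, 0,0,0,0,0,0,0]'; python3 -c "
from h import *
arc(220)
"
```

```text
clock: 19.23
ee_pos: [0.5242, -0.1216, 0.054]
eef_rot: [0.423, 0.906, 0.0, 0.0]
wrist_force: [0.1, 0.0, -1.7]
gripper_width: 0.0139
t 19.23 p [ 524.2 -121.6   54. ] yaw,tilt [129.9   0. ] F [ 0.1  0.  -1.7] M [ 0.17 -0.04  0.01] w 13.9
go [ 0.06 -0.04  0.93] [ 0.03  0.04 -0.07]
handle 219.9 r 128.9 posang 220.2 moment cw on nut 0.02
```

```bash
python3 -m creep '[0.05,-0.1,0,0,0,0,0, 0,0,0,0,0,0,0, 0,0,0.35,0,0,0,0, 0,0,0,0,0,0,0]'; python3 -c "
from h import *
arc(220)
"
```

```text
clock: 19.73
ee_pos: [0.5227, -0.1218, 0.0499]
eef_rot: [0.423, 0.906, -0.0, 0.0]
wrist_force: [1.0, -0.6, -3.4]
gripper_width: 0.0139
t 19.73 p [ 522.7 -121.8   49.9] yaw,tilt [129.9   0. ] F [ 1.  -0.6 -3.4] M [-0.06 -0.03 -0.03] w 13.9
go [-0.02  0.09  0.52] [-0.    0.01 -0.08]
handle 219.9 r 130.2 posang 219.9 moment cw on nut 0.12
```

```bash
python3 -m creep '[0,0.07,0.25,0,0,0,0, 0,0,0,0,0,0,0, 0,0,0.25,0,0,0,0, 0,0,0,0,0,0,0]'; python3 -c "
from h import *
arc(220)
"
```

```text
clock: 20.23
ee_pos: [0.523, -0.1216, 0.0444]
eef_rot: [0.423, 0.906, -0.0, -0.0]
wrist_force: [-0.6, -0.9, -4.4]
gripper_width: 0.0141
t 20.23 p [ 523.  -121.6   44.4] yaw,tilt [1.299e+02 1.000e-01] F [-0.6 -0.9 -4.4] M [-0.09 -0.02  0.02] w 14.1
go [-0.02  0.05 -0.03] [-0.05 -0.01 -0.09]
handle 219.9 r 129.8 posang 219.9 moment cw on nut 0.07
```

```bash
python3 -m creep '[1.24,0.06,0,0,0,5.5,0, 1.24,0.06,0,0,0,5.5,0, 1.24,0.06,0,0,0,5.5,0, 1.24,0.06,0,0,0,5.5,0, 1.24,0.06,0,0,0,5.5,0, 1.24,0.06,0,0,0,5.5,0, 0,0,0,0,0,0,0]'; python3 -c "
from h import *
arc(182)
"
```

```text
clock: 21.1
ee_pos: [0.4932, -0.0522, 0.0446]
eef_rot: [0.669, 0.744, -0.001, 0.0]
wrist_force: [0.2, -0.4, -4.3]
gripper_width: 0.0141
t 21.1 p [493.2 -52.2  44.6] yaw,tilt [96.1  0.1] F [ 0.2 -0.4 -4.3] M [-0.3  -0.03  0.09] w 14.1
go [ 0.93  0.11 -0.01] [-0.05  0.06  4.08]
handle 186.1 r 130.1 posang 186.1 moment cw on nut 0.14
```

Now in small steps by feel.

```bash
python3 -m creep '[0.9,0.08,0,0,0,4,0, 0.68,0.06,0,0,0,3,0, 0,0,0,0,0,0,0]'; python3 -c "
from h import *
arc(178)
"
```

```text
clock: 21.48
ee_pos: [0.4924, -0.037, 0.0444]
eef_rot: [0.712, 0.702, -0.002, -0.001]
wrist_force: [-1.0, 0.7, -2.7]
gripper_width: 0.0139
t 21.48 p [492.4 -37.   44.4] yaw,tilt [89.2  0.2] F [-1.   0.7 -2.7] M [0.1  0.19 0.29] w 13.9
go [ 0.32  0.09 -0.03] [-0.19  0.11  1.23]
handle 179.2 r 130.2 posang 179.4 moment cw on nut 0.21
```

```bash
for i in 1; do python3 -m creep '[0.45,0.05,0,0,0,2,0, 0.45,0.03,0,0,0,2,0, 0,0,0,0,0,0,0]'; done; python3 -c "
from h import *
arc(174)
"
```

```text
clock: 21.85
ee_pos: [0.4927, -0.0289, 0.0443]
eef_rot: [0.734, 0.679, -0.003, -0.001]
wrist_force: [-2.3, 1.2, -2.8]
gripper_width: 0.0146
t 21.85 p [492.7 -28.9  44.3] yaw,tilt [85.5  0.3] F [-2.3  1.2 -2.8] M [0.34 0.56 0.38] w 14.6
go [ 0.42  0.1  -0.04] [-0.31  0.14  1.53]
handle 175.5 r 130.2 posang 175.8 moment cw on nut 0.24
```

```bash
python3 -m creep '[0.45,0.07,0,-0.2,0.1,2,0, 0,0,0,0,0,0,0]'; python3 -c "
from h import *
arc(172)
"; python3 -m creep '[0.45,0.05,0,0,0,2,0, 0,0,0,0,0,0,0]'; python3 -c "
from h import *
arc(170)
"
```

```text
clock: 22.1
ee_pos: [0.4931, -0.0249, 0.0441]
eef_rot: [0.745, 0.667, -0.001, -0.001]
wrist_force: [-1.0, 2.0, -2.1]
gripper_width: 0.0142
t 22.1 p [493.1 -24.9  44.1] yaw,tilt [83.7  0.2] F [-1.   2.  -2.1] M [0.41 0.55 0.46] w 14.2
go [ 0.47  0.1  -0.06] [-0.2   0.04  1.72]
handle 173.7 r 130.2 posang 174.1 moment cw on nut 0.21
clock: 22.35
ee_pos: [0.4935, -0.0208, 0.044]
eef_rot: [0.755, 0.655, -0.002, -0.002]
wrist_force: [-3.2, 2.0, -1.8]
gripper_width: 0.0137
t 22.35 p [493.5 -20.8  44. ] yaw,tilt [81.9  0.3] F [-3.2  2.  -1.8] M [0.52 0.74 0.44] w 13.7
go [ 0.52  0.1  -0.07] [-0.28  0.05  1.9 ]
handle 171.9 r 130.3 posang 172.3 moment cw on nut 0.24
```

```bash
python3 -m creep '[0.43,0.07,0,-0.2,0.1,2,0, 0,0,0,0,0,0,0]'; python3 -c "
from h import *
arc(170)
"; python3 -m creep '[0.43,0.05,0,0,0,2,0, 0,0,0,0,0,0,0]'; python3 -c "
from h import *
arc(168)
"
```

```text
clock: 22.6
ee_pos: [0.4941, -0.0168, 0.0438]
eef_rot: [0.766, 0.643, -0.001, -0.001]
wrist_force: [-2.7, 2.2, -1.9]
gripper_width: 0.0142
t 22.6 p [494.1 -16.8  43.8] yaw,tilt [80.1  0.2] F [-2.7  2.2 -1.9] M [0.61 0.8  0.47] w 14.2
go [ 0.11  0.09 -0.09] [-0.17 -0.07  0.06]
handle 170.1 r 130.2 posang 170.5 moment cw on nut 0.26
clock: 22.85
ee_pos: [0.4949, -0.0127, 0.0437]
eef_rot: [0.776, 0.631, -0.001, -0.002]
wrist_force: [-3.9, 3.0, -1.4]
gripper_width: 0.0139
t 22.85 p [494.9 -12.7  43.7] yaw,tilt [78.2  0.3] F [-3.9  3.  -1.4] M [0.62 0.95 0.5 ] w 13.9
go [ 0.15  0.1  -0.1 ] [-0.25 -0.07  0.21]
handle 168.2 r 130.3 posang 168.7 moment cw on nut 0.22
```

Run:
```python
from h import *
s=snap("scene","sc4"); a=snap("side","s4")
A=crop(s,275,235,340,295,6); B=crop(a,320,190,410,270,4.5)
im=np.zeros((370,800,3),np.uint8); im[:A.shape[0],:A.shape[1]]=A; im[:B.shape[0],395:395+B.shape[1]]=B[:,:405]
cv2.imwrite("pics/c4.png",im)
```

```text
(no output)
```

View pics/c4.png

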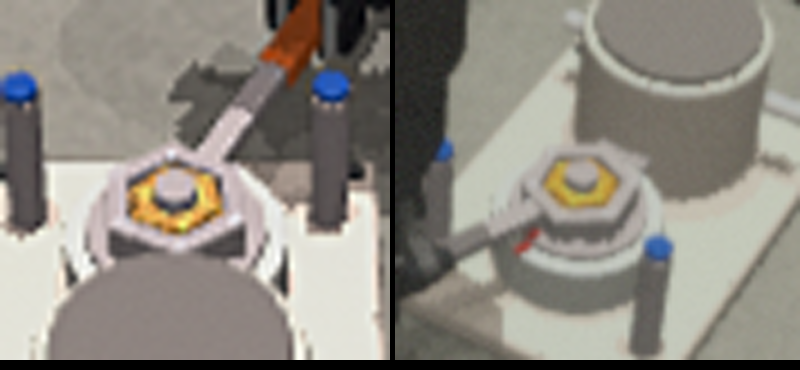

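Run:
```python
from h import *
s=load("s4"); i=s["img"].astype(int); m=(i[...,0]>i[...,1]*1.7)&(i[...,0]>i[...,2]*1.7)&(i[...,0]>90)
v,u=np.nonzero(m[225:260,330:380])
for a,b in zip(u+330,v+225):
    p=at_z(s,a,b,.054)[:2]*1000-NUT; print(a,b,i[b,a],at_d(s,a,b).round(3)[2],np.hypot(*p).round(1),np.degrees(np.arctan2(p[1],p[0])).round(1)%360)
```

```text
350 241 [115  63  60] 0.055 33.9 176.2
351 241 [142  74  69] 0.054 32.1 178.7
350 242 [126  60  53] 0.054 36.1 180.0
349 243 [129  75  70] 0.052 40.0 181.1
348 244 [150  70  61] 0.051 44.0 181.9
349 244 [159  75  68] 0.051 42.4 184.1
347 245 [152  74  66] 0.049 48.0 182.7
348 245 [152  79  70] 0.051 46.4 184.7
```

```bash
python3 -m creep '[0.33,0.07,-0.1,-0.2,0,1.5,0, 0,0,0,0,0,0,0]'; python3 -c "
from h import *
arc(167)
"; python3 -m creep '[0.33,0.05,0,0,0,1.5,0, 0,0,0,0,0,0,0]'; python3 -c "
from h import *
arc(166)
"
```

```text
clock: 23.2
ee_pos: [0.4955, -0.0097, 0.044]
eef_rot: [0.784, 0.62, -0.0, -0.001]
wrist_force: [-2.3, 2.7, -2.9]
gripper_width: 0.0141
t 23.2 p [495.5  -9.7  44. ] yaw,tilt [76.7  0.2] F [-2.3  2.7 -2.9] M [0.64 0.69 0.6 ] w 14.1
go [ 0.07  0.1  -0.07] [-0.14 -0.07 -0.3 ]
handle 166.7 r 130.3 posang 167.3 moment cw on nut 0.33
clock: 23.45
ee_pos: [0.4962, -0.0065, 0.0437]
eef_rot: [0.793, 0.61, -0.001, -0.002]
wrist_force: [-3.5, 2.4, -2.4]
gripper_width: 0.014
t 23.45 p [496.2  -6.5  43.7] yaw,tilt [75.1  0.2] F [-3.5  2.4 -2.4] M [0.57 1.11 0.74] w 14.0
go [-0.02  0.1  -0.1 ] [-0.22 -0.03 -0.86]
handle 165.1 r 130.3 posang 165.9 moment cw on nut 0.55
```

```bash
python3 -m creep '[0.33,0.07,-0.05,-0.2,0,1.5,0, 0,0,0,0,0,0,0]'; python3 -c "
from h import *
arc(164)
"; python3 -m creep '[0.22,0.03,0,0,0,1,0, 0,0,0,0,0,0,0]'; python3 -c "
from h import *
arc(163)
"
```

```text
clock: 23.7
ee_pos: [0.4971, -0.0034, 0.0437]
eef_rot: [0.801, 0.599, -0.001, -0.001]
wrist_force: [-3.7, 0.9, -2.7]
gripper_width: 0.0139
t 23.7 p [497.1  -3.4  43.7] yaw,tilt [73.6  0.1] F [-3.7  0.9 -2.7] M [0.57 0.91 0.81] w 13.9
go [ 0.1  0.1 -0.1] [-0.12  0.01 -0.44]
handle 163.6 r 130.3 posang 164.5 moment cw on nut 0.82
clock: 23.95
ee_pos: [0.4977, -0.0012, 0.0436]
eef_rot: [0.806, 0.591, -0.001, -0.001]
wrist_force: [-4.8, 1.7, -2.7]
gripper_width: 0.0145
t 23.95 p [497.7  -1.2  43.6] yaw,tilt [72.5  0.2] F [-4.8  1.7 -2.7] M [0.56 1.19 0.98] w 14.5
go [ 0.11  0.1  -0.11] [-0.17  0.05 -0.49]
handle 162.5 r 130.3 posang 163.5 moment cw on nut 0.95
```

```bash
python3 -m creep '[0.2,0.02,0,0,0,0.9,0, 0,0,0,0,0,0,0]'; python3 -c "
from h import *
arc(162)
"; python3 -m creep '[0,0,0,0,0,0,0]'; python3 -c "
from h import *
arc(162)
"
```

```text
clock: 24.2
ee_pos: [0.4982, 0.0007, 0.0436]
eef_rot: [0.811, 0.585, -0.002, -0.001]
wrist_force: [-4.6, 2.4, -1.8]
gripper_width: 0.0138
t 24.2 p [498.2   0.7  43.6] yaw,tilt [71.5  0.2] F [-4.6  2.4 -1.8] M [0.57 1.23 1.01] w 13.8
go [ 0.14  0.1  -0.11] [-0.21  0.09 -0.46]
handle 161.5 r 130.3 posang 162.6 moment cw on nut 0.89
clock: 24.32
ee_pos: [0.4983, 0.0007, 0.0436]
eef_rot: [0.811, 0.585, -0.002, -0.001]
wrist_force: [-4.4, 1.4, -2.6]
gripper_width: 0.0139
t 24.32 p [498.3   0.7  43.6] yaw,tilt [71.5  0.2] F [-4.4  1.4 -2.6] M [0.51 1.29 1.03] w 13.9
go [ 0.14  0.1  -0.11] [-0.2   0.1  -0.46]
handle 161.5 r 130.3 posang 162.6 moment cw on nut 1.02
```

```bash
python3 -m creep '[-0.9,0,-0.05,-0.2,0.1,-4,0, -0.9,0.04,0,0,0,-4,0, -0.68,0.03,0,0,0,-3,0, 0,0,0,0,0,0,0]'; python3 -c "
from h import *
arc(173)
"
```

```text
clock: 24.82
ee_pos: [0.4936, -0.0227, 0.0437]
eef_rot: [0.751, 0.66, 0.002, -0.0]
wrist_force: [-2.8, 3.6, -3.6]
gripper_width: 0.0138
t 24.82 p [493.6 -22.7  43.7] yaw,tilt [82.6  0.2] F [-2.8  3.6 -3.6] M [0.94 1.02 0.36] w 13.8
go [ 0.03  0.06 -0.1 ] [ 0.13 -0.19 -0.37]
handle 172.6 r 129.9 posang 173.1 moment cw on nut -0.07
```

```bash
python3 -m creep '[0.05,-0.04,-0.3,0,0,0,0, 0,0,0,0,0,0,0]'; python3 -c "
from h import *
arc(173)
"
```

```text
clock: 25.08
ee_pos: [0.4936, -0.0219, 0.0468]
eef_rot: [0.752, 0.659, 0.002, -0.0]
wrist_force: [-2.4, 1.8, -3.8]
gripper_width: 0.0138
t 25.07 p [493.6 -21.9  46.8] yaw,tilt [82.5  0.3] F [-2.4  1.8 -3.8] M [0.65 0.7  0.27] w 13.8
go [-0.05  0.07  0.21] [ 0.16 -0.2  -0.54]
handle 172.5 r 130.0 posang 172.8 moment cw on nut 0.08
```

```bash
python3 -m creep '[0.02,-0.02,-0.5,0,0,0,0, 0,0,0,0,0,0,0, 0,0,-0.5,0,0,0,0, 0,0,0,0,0,0,0, 0,0,-0.5,0,0,0,0, 0,0,0,0,0,0,0, 0,0,-0.6,0,0,0,0, 0,0,0,0,0,0,0]'; python3 -c "
from h import *
arc(173,150)
"
```

```text
clock: 26.08
ee_pos: [0.4949, -0.0224, 0.0709]
eef_rot: [0.753, 0.658, 0.003, 0.002]
wrist_force: [-0.5, 0.2, -4.8]
gripper_width: 0.0145
t 26.07 p [494.9 -22.4  70.9] yaw,tilt [82.3  0.4] F [-0.5  0.2 -4.8] M [0.01 0.   0.02] w 14.5
go [ 0.   -0.01 -7.91] [ 0.4  -0.16 -0.67]
handle 172.3 r 128.7 posang 172.9 moment cw on nut 0.01
```

```bash
python3 -m creep '[0,0,-3,0.4,0,0,0, 0,0,-3.5,0,0,0,0, 0,0,-3.5,0,0,0,0, 0,0,0,0,0,0,0]'; python3 -c "
from h import *
go([433.1,190.4,165],112.5)
"
```

```text
clock: 26.58
ee_pos: [0.4941, -0.0228, 0.1727]
eef_rot: [0.753, 0.658, 0.0, -0.002]
wrist_force: [-0.3, -0.1, -4.5]
gripper_width: 0.0142
t 26.57 p [494.1 -22.8 172.7] yaw,tilt [82.3  0.2] F [-0.3 -0.1 -4.5] M [-0.03 -0.02  0.01] w 14.2
go [20.31 -8.89  0.84] [ -0.08  -0.16 -30.18]
```

```bash
python3 -m creep '[5,-2.2,0,0,0,0,0, 5,-2.2,0,0,0,0,0, 5,-2.2,0,0,0,0,0, 5,-2.2,0,0,0,0,0, 0,0,0,0,0,-10,0, 0,0,0,0,0,-10,0, 0,0,0,0,0,-10,0, 0,0,0,0,0,0,0]'
python3 - <<'E'
from h import *
go([433.1,190.4,80],112.5)
s=snap("scene","sc5"); E=s["extrinsics"]
cv2.imwrite("pics/c5.png",crop(s,370,170,470,300,4.5))
w=snap("wrist","w5")
E
```

```text
clock: 27.58
ee_pos: [0.4273, 0.193, 0.1605]
eef_rot: [0.552, 0.834, -0.006, -0.006]
wrist_force: [-0.5, 0.0, -3.7]
gripper_width: 0.0141
t 27.57 p [427.3 193.  160.5] yaw,tilt [113.    0.9] F [-0.5  0.  -3.7] M [ 0.06 -0.06 -0.02] w 14.1
go [-0.49  0.56  8.04] [-0.91 -0.21  0.53]
```

View pics/c5.png

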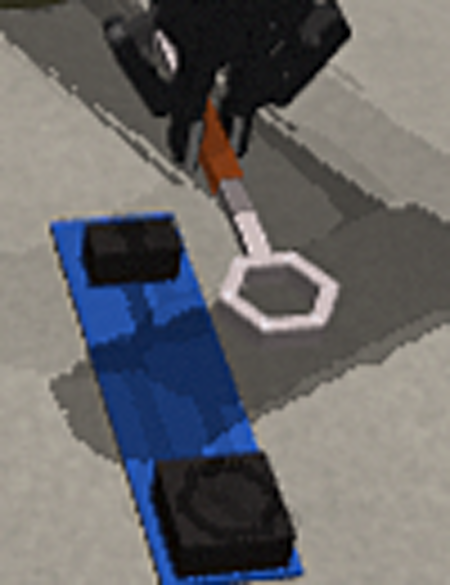

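```bash
python3 - <<'E'
from h import *
s=load("sc5"); 
for z in(.183,.185,.187): print(at_z(s,433.1,234.4,z)*1000)
q=readout.sense(); print((R.from_quat(q["eef_rot"]).apply([0,.1293,-.0173])+q["ee_pos"])*1000)
print(at_d(s,433.1+10.5,234.4)*1000)
E
python3 -m creep '[-0.49,0.56,2.5,-0.9,-0.2,0.5,0, 0,0,2.5,0,0,0,0, 0,0,2,0,0,0,0, 0,0,0,0,0,0,0]'; python3 -c "
from h import *
go([433.1,190.4,50],112.5)
"
```

```text
[545.24870845 247.50276723 183.        ]
[547.44649259 247.43963792 185.        ]
[549.64427672 247.37650861 187.        ]
[546.84993114 243.19984261 176.16510716]
[543.02774229 270.41002458 186.84794977]
clock: 28.18
ee_pos: [0.4343, 0.1898, 0.088]
eef_rot: [0.562, 0.827, 0.0, -0.0]
wrist_force: [0.5, 0.1, -3.5]
gripper_width: 0.0137
t 28.18 p [434.3 189.8  88. ] yaw,tilt [111.6   0. ] F [ 0.5  0.1 -3.5] M [-0.04  0.02  0.03] w 13.7
go [ 0.1  -0.09  3.8 ] [ 0.02 -0.01 -0.9 ]
```

Run:
```python
from h import *
snap("wrist","w6")
for n in("w2","w5","w6"):
    s=load(n); i=s["img"].astype(int); m=(i[...,0]>i[...,2]*2.2)&(i[...,0]>70)&(i[...,1]<i[...,0]*.6); m[:,:280]=0;m[:,370:]=0;m[:200]=0
    v,u=np.nonzero(m); pr=[]
    for r in (240,260,275): x=np.nonzero(m[r])[0]; pr.append((x.min(),x.max()) if len(x) else None)
    # handle bright edges above sleeve
    print(n,len(u),v.min(),pr)
    g=i.sum(2); print([ (np.abs(np.diff(g[r,280:370])).argsort()[-2:]+280).tolist() for r in (170,185,200,215)])
```

```text
w2 7304 224 [(np.int64(299), np.int64(346)), (np.int64(300), np.int64(345)), (np.int64(300), np.int64(345))]
[[304, 339], [305, 339], [305, 304], [305, 340]]
w5 7311 224 [(np.int64(299), np.int64(345)), (np.int64(300), np.int64(344)), (np.int64(300), np.int64(344))]
[[304, 338], [338, 304], [339, 304], [304, 339]]
w6 7355 224 [(np.int64(299), np.int64(345)), (np.int64(300), np.int64(344)), (np.int64(300), np.int64(344))]
[[338, 337], [338, 304], [306, 339], [304, 339]]
```

```bash
python3 -m creep '[0.1,-0.09,2.2,0,0,-0.9,0, 0,0,1.4,0,0,0,0, 0,0,0,0,0,0,0]'; python3 -c "
from h import *
go([433.1,190.4,24],112.5)
"
```

```text
clock: 28.6
ee_pos: [0.4358, 0.1919, 0.0563]
eef_rot: [0.557, 0.831, 0.004, 0.002]
wrist_force: [-1.0, 0.3, -4.0]
gripper_width: 0.0143
t 28.6 p [435.8 191.9  56.3] yaw,tilt [112.4   0.5] F [-1.   0.3 -4. ] M [0.03 0.01 0.04] w 14.3
go [-0.04 -0.33  3.22] [ 0.46 -0.07 -0.13]
```

```bash
python3 -m creep '[-0.04,-0.33,1.2,0.46,0,0,0, 0,0,0,0,0,0,0, 0,-0.05,1,0,0,0,0, 0,0,0,0,0,0,0]'; python3 -c "
from h import *
go([433.1,190.4,24],112.5)
"
```

```text
clock: 29.1
ee_pos: [0.4333, 0.1906, 0.0348]
eef_rot: [0.557, 0.831, 0.001, -0.0]
wrist_force: [0.2, -0.0, -4.2]
gripper_width: 0.0139
t 29.1 p [433.3 190.6  34.8] yaw,tilt [112.3   0.2] F [ 0.2 -0.  -4.2] M [-0.07  0.01 -0.  ] w 13.9
go [-0.01 -0.03  1.08] [ 0.13 -0.1  -0.17]
```

```bash
python3 -m creep '[0,-0.03,0.5,0.1,0,-0.2,0, 0,0,0,0,0,0,0, 0,0,0.3,0,0,0,0, 0,0,0,0,0,0,0, 0,0,0.2,0,0,0,0, 0,0,0,0,0,0,0]'; python3 -c "
from h import *
go([433.1,190.4,23.7],112.5)
"
```

```text
clock: 29.85
ee_pos: [0.4337, 0.1909, 0.0253]
eef_rot: [0.555, 0.832, 0.001, -0.0]
wrist_force: [-0.3, -0.5, -1.7]
gripper_width: 0.0141
t 29.85 p [433.7 190.9  25.3] yaw,tilt [112.6   0.2] F [-0.3 -0.5 -1.7] M [-0.16  0.51 -0.02] w 14.1
go [-0.02 -0.07  0.16] [ 0.12 -0.09  0.05]
```

```bash
python3 -m creep '[0,-0.03,0.12,0.1,0,0,0, 0,0,0,0,0,0,0]'; python3 -c "
from h import *
st()
"; python3 -m creep '[0,0,0,0,0,0,0.35, 0,0,0,0,0,0,0.45, 0,0,0,0,0,0,0.45, 0,0,0,0,0,0,0.45]' 20;  python3 -c "
from h import *
go([433.1,190.4,150],112.5)
"
```

```text
clock: 30.1
ee_pos: [0.4337, 0.1909, 0.0248]
eef_rot: [0.555, 0.832, 0.001, -0.0]
wrist_force: [-0.1, -0.6, -0.0]
gripper_width: 0.014
t 30.1 p [433.7 190.9  24.8] yaw,tilt [1.126e+02 1.000e-01] F [-0.1 -0.6 -0. ] M [-0.16  0.61 -0.01] w 14.0
clock: 30.6
ee_pos: [0.4348, 0.1915, 0.0261]
eef_rot: [0.555, 0.832, 0.002, 0.0]
wrist_force: [0.5, 0.2, 0.1]
gripper_width: 0.0382
t 30.6 p [434.8 191.5  26.1] yaw,tilt [112.6   0.3] F [0.5 0.2 0.1] M [0.01 0.   0.05] w 38.2
go [ -0.02  -0.15 -12.39] [ 0.26 -0.11  0.08]
```

```bash
python3 -m creep '[0,-0.1,-1.5,0,0,0,0.45, 0,0,-3,0,0,0,0.45, 0,0,-5,0,0,0,0.45, 0,0,-5,0,0,0,0.6, 0,0,-5,0,0,0,1, 0,0,0,0,0,-3.5,1, 0,0,0,0,0,0,1]'
python3 - <<'E'
from h import *
st(); s=snap("wrist","w7"); cv2.imwrite("pics/w7.png",s["img"][:,:,::-1])
for n in("w1","w7"):
    s=load(n);img=s["img"].astype(int); m=(img[...,0]>img[...,2]*2)&(img[...,0]>90)&(img[...,1]<140)
    m[:, :270]=0; m[:,370:]=0; m[:140]=0;m[310:]=0
    v,u=np.nonzero(m); pts=np.array([at_z(s,a,b,.048,True)[:2] for a,b in zip(u,v)],np.float32)*1000; print(n,cv2.minAreaRect(pts),np.ravel(cv2.fitLine(pts,2,0,.01,.01)))
E
```

```text
clock: 31.48
ee_pos: [0.4331, 0.1893, 0.2348]
eef_rot: [0.529, 0.849, 0.005, 0.002]
wrist_force: [0.6, -0.1, 0.3]
gripper_width: 0.0853
t 31.48 p [433.1 189.3 234.8] yaw,tilt [116.1   0.6] F [ 0.6 -0.1  0.3] M [-0.04  0.03  0.02] w 85.3
w1 ((432.69781494140625, 190.02357482910156), (78.99662017822266, 14.970849990844727), 22.607818603515625) [9.2332780e-01 3.8401264e-01 4.3193723e+02 1.8981970e+02]
w7 ((433.61309814453125, 191.29525756835938), (78.86465454101562, 15.209846496582031), 22.92402458190918) [9.2281133e-01 3.8525224e-01 4.3289435e+02 1.9095438e+02]
```

View pics/w7.png

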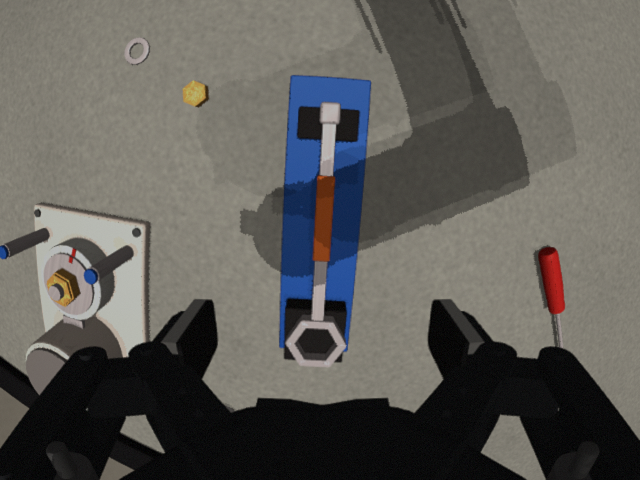

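Run:
```python
from h import *
s=load("w7"); i=s["img"].astype(int); cv2.imwrite("pics/c7.png",crop(s,35,225,125,315,5))
m=(i[...,0]>i[...,1]*1.7)&(i[...,0]>i[...,2]*1.7)&(i[...,0]>90)
v,u=np.nonzero(m[235:275,50:95])
for a,b in zip(u+50,v+235):
    p=at_z(s,a,b,.0525,True)[:2]*1000-NUT; print(a,b,np.hypot(*p).round(1),np.degrees(np.arctan2(p[1],p[0])).round(1)%360)
```

```text
73 248 47.6 179.8
73 249 46.5 179.4
74 249 47.2 177.8
72 250 44.7 180.8
73 250 45.4 179.1
74 250 46.1 177.5
75 250 46.8 175.9
72 251 43.6 180.4
73 251 44.3 178.7
74 251 45.0 177.1
75 251 45.7 175.5
72 252 42.5 180.1
73 252 43.1 178.3
74 252 43.9 176.6
75 252 44.6 175.0
72 253 41.3 179.7
73 253 42.0 177.9
74 253 42.8 176.2
72 254 40.2 179.4
73 254 40.9 177.5
74 254 41.6 175.7
71 255 38.4 180.9
72 255 39.1 178.9
73 255 39.8 177.1
74 255 40.5 175.2
73 256 38.7 176.6
74 256 39.4 174.7
69 257 34.8 184.6
70 257 35.5 182.3
71 257 36.1 180.2
69 258 33.7 184.3
70 258 34.3 182.0
71 258 35.0 179.7
72 258 35.7 177.6
69 259 32.5 184.0
70 259 33.1 181.6
71 259 33.8 179.3
72 259 34.5 177.1
69 260 31.3 183.7
70 260 32.0 181.2
71 260 32.7 178.8
69 261 30.2 183.4
70 261 30.8 180.8
71 261 31.5 178.3
69 262 29.0 183.0
70 262 29.6 180.3
71 262 30.4 177.8
```

View pics/c7.png

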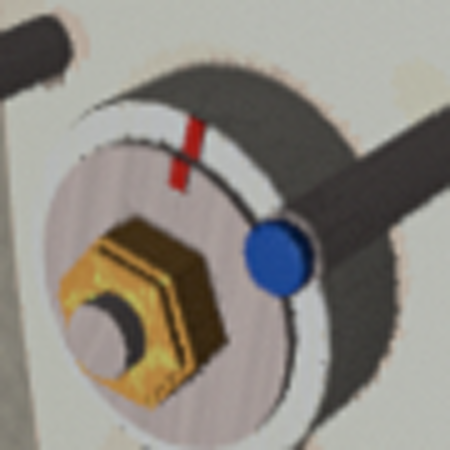

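```bash
python3 -m creep '[0,0,0,0,0,0,1, 0,0,0,0,0,0,1]'; python3 -c "
from cell import ticket
print(ticket.close_job())"
```

```text
clock: 31.78
ee_pos: [0.433, 0.1889, 0.2347]
eef_rot: [0.53, 0.848, 0.005, 0.002]
wrist_force: [0.2, -0.0, 0.7]
gripper_width: 0.0854
the job is handed in; nothing more can be done
None
```

I tightened the nut in three bites with the spanner, laid the spanner back on its rest and handed the job in at 31.8 s. The arm was clear of everything.

- **Tightening:** the nut turned freely at about 0.3 N m. It then firmed up to about 1.0 N m at the home stop; the last two readings were 0.89 and 1.02 N m, so there is about 0.1 N m of noise. I then eased the spanner off and lifted it clear.
- **Red marks:** in the final crop the flange and module marks meet in one line, within about 2–3° of measuring error.
- **Spanner on its rest:** it lies within about 1.6 mm and 0.3° of where it was at the start, measured on the sleeve.
- **Forces:** the largest I read at the wrist was about 5 N horizontally. While fitting and swinging I pressed down by no more than about 3 N. I did not touch the columns or any of the other items.
- **One reading that disagreed:** while carrying the spanner back, the scene camera put the ring about 4 mm off to one side. The wrist view of the sleeve showed no slip in the grip, and the final pose agreed with the wrist view.

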